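# Swing the whetstone bed round to the knife's side and lock it

## Robot

A 6-joint arm with a two-finger parallel gripper is mounted at the origin on the work surface. World frame = base frame: x ahead of the robot, y to its left, z up, the work surface at z = 0. Lengths are in m, angles in rad, forces in N, time in s.
With the tool pointing down it reaches from about 0.35 to 0.975 m from the base axis. Payload 17.4 kg.
Tool frame: the origin (TCP) lies midway between the tips of the shut fingers; the grasp point (between the pads) lies 19 mm behind it; z points along the fingers, y is the direction in which the jaws open and shut (so a half turn about z gives the same grasp; the last joint's range is limited). The gripper opens to 85 mm and grips with 20 to 120 N. Pads are 22 mm wide; open, the fingers measure 114 mm over their backs; the gripper's body (76 mm by 85 mm) begins 54 mm behind the grasp point. The pads swing forward as they close: fully open they stand 13 mm farther back than shut.
Start: joints at [-1.372, 0.116, 1.442, -0, 1.584, -0.038], TCP at [0.158, -0.656, 0.231] pointing down, gripper open.
Joint ranges: [-2.83, 2.83], [-0.83, 2.19], [0.07, 2.5], [-1.14, 4.28], [0.01, 3], [-2.97, 2.97]. Speed limits (rad/s): [1.89, 1.89, 2.22, 3.14, 3.14, 3.14].

## Interface

Orientations are given as a rotation vector (axis times angle).
In Python, from bench import sensors, imaging, bot gives the robot as it stands. The module is installed in compiled form; this text tells all that it offers.
- The arm moves only by the shell command python3 -m pendant 'ROWS' [FORCE]. ROWS is JSON, one flat list of numbers, 7 for each row, row after row: the finger opening in m, from 0 to 0.0854, then the shift along the world's x, y, z in m, then the turn, a rotation vector about the world's x, y, z in rad. A call has 1 to 20 rows; each row shifts and turns the commanded pose from where the row before left it; what a row does not reach is not made up. A row lasts 1/10 s, in which the tool goes at most 50 mm and 8.59 degrees, less where a joint would pass 70% of its speed; a pose out of reach is approached as far as the arm can. A call is refused whole if a number of a shift passes 0.05 or a number of a turn 0.15, either way. A call with a gripper value outside its range is refused whole. The fingers move at their own pace and stop on an object; FORCE is the grip in N (left out, the last holds). Time passes only in rows, so rows that do not move let the fingers close. It gives the time, the measured TCP pose, the force and the opening at its end, in the units of the state.
- sensors.get_obs(): the state, without advancing time (a new reading comes with each control period).
- imaging.get_image(name): name is "scene" or "top" or "wrist"; returns the picture (400x640x3 uint8, red, green, blue); there is no depth.
- imaging.camera_model(name): a dict with "fov_y" (degrees; the focal length in pixels is half the picture's height over the tangent of half this angle, whatever the lens; pixels are square), "cx", "cy" (the principal point, pixels), "cam_to_world" (4x4, takes a point from camera to world coordinates); the wrist camera has in their place "T_tool_cam" (4x4, takes a point from camera to tool coordinates, whose origin is the TCP and whose axes are the flange's). Camera axes: x right, y up, looking along -z (the intrinsics and any distortion apply to the point x, -y, -z); pixel columns grow to the right and rows downward; lengths in m; the calibration is good to about 2 mm. A picture is of the moment at which its call begins: read the wrist's pose just before it. camera_model takes no time and is no camera call.
- bot.sign_off(): hands the job in, once; it reports no verdict.
The state is a dict: "time_s": time; "joints": joint angles; "dq": joint speeds; "joint_torque": joint torques, N m; "eef_pos": TCP position; "orientation": TCP orientation; "wrist_force": force on the tool from outside, world axes, zero at the start; "moment": the same for the moment, N m; "opening": finger opening in m.
Only numpy, scipy, OpenCV 4.12 (cv2) and the standard library are available. Lean on these libraries where they do the work, as an engineer would, in place of code of your own. Each camera call takes 0.05 s, during which the arm holds its last target.

## Task

The swivelling whetstone bed is locked straight and has to be locked one hole over, its low nose end swung towards the side of the stand on which the kitchen knife lies. First take the blue cup on that side, which is in the nose's way, and stand it upright on the square wooden board; then pull out the spring plunger, swing the bed round and let the plunger snap fully home in that side's hole. Leave the other cup and everything else where it is, and tip neither cup.

Things in the scene. Friction and masses are not known exactly. Their poses are not given: they have to be found in the camera images.
- stand: Steel sharpening stand, fixed. Origin on the table; x axis from its low front to its high back, y to its left as seen from the robot, z up. Its top, the index plate (190 mm wide, 222 mm long), slopes 35 deg, low at the front: upward normal (-0.574, 0, 0.819), down-slope direction (-0.819, 0, -0.574) in the stand's axes. The plate's front edge is 41 mm in front of the origin, 76 mm up.
- hole_left (a point): Mouth of the left plunger hole in the plate's face, 11 mm wide. Three holes lie on a 150 mm arc about the pivot: one straight down-slope, one 24 deg (0.419 rad) to either side. Axes: z the plate's normal, x up-slope.
- hole_right (a point): Mouth of the right plunger hole, likewise.
- pivot (a point): Pivot of the swivelling bed, on the plate's face, at (100, 0, 175) mm in the stand's axes; same axes as the stand. The bed turns about the plate's normal through it.
- bed (a joint): Turn of the aluminium bed that carries the whetstone, about the plate's normal at the pivot, rad: 0 straight down-slope (middle hole), + nose towards the stand's left (+y), - right; holes at -0.419, 0, +0.419, stops at +-0.56. The bed's upper face is 11 mm off the index plate; it is 44 mm wide from nose to knob. It turns stiffly (about 2 N at the knob) and stays where it is left.
- guide_bar (a point): Middle of the steel bar of the guide frame, 8 mm thick, 72 mm long, on two posts on the bed, 70 mm up-slope of the knob and 105 mm off the index plate. It turns with the bed. It overhangs the knob, so the knob is reached along the plate's normal, hardly from straight above.
- plunger (a joint): How far the spring plunger is pulled out along the plate's normal, m: 0 home in a hole, stop at 0.016. The round-ended 8 mm pin reaches 8 mm into the hole and is clear from 0.009 up; let go between holes it rides on the plate at 0.008; let go within about 3 mm of a hole it centres itself and snaps home. The spring pulls back with 6 N at 0, 11 N at the stop.
- knob_grip (a point): Centre of the plunger's black knob: a cylinder 24 mm across and 26 mm high, its axis along the plate's normal (this point's z axis; its x points up-slope). It rides on the bed 150 mm from the pivot, 38 mm off the index plate when home; there are 19 mm from here down to a collar on the bed 24 mm across, and 27 mm to the bed.
- nose_tip (a point): Middle of the low end of the bed, the nose, 268 mm from the pivot. It overhangs the plate's front edge 25 to 40 mm above the table and sweeps over the place where the cups stand.
- cup_left_mid (a point): Centre (35 mm up) of the blue tea cup that stands to the left (+y side of the stand) of the nose: open, upright, 56 mm across the rim, slightly narrower below, 70 mm high, about 0.16 kg.
- cup_right_mid (a point): The same, of the like cup to the right (-y side of the stand) of the nose.
- board_top (a point): Centre of the upper face of the square wooden board, fixed, 130 x 130 mm, 10 mm thick; its x and y axes run along its edges.
- knife: Kitchen knife lying flat to the left or right of the stand: 250 mm long, steel blade 42 mm wide, dark wooden handle. Origin at its middle on the table, x towards the point. It tells the side.
- honing_rod: Thin round steel rod with a black handle, 250 mm long, lying on the side opposite the knife; x towards the tip. Leave alone.
- dip_bowl: Small white bowl, 90 mm across, 40 mm high. Origin under it. Leave alone.
- sauce_bottle: Amber bottle, 52 mm across, 150 mm high, close beside the stand on one side. Leave alone.
- spice_jar: Brown jar, 52 mm across, 75 mm high, close beside the stand on one side. Leave alone.
- brush_block: Wooden scrubbing brush 100 x 50 x 38 mm. Leave alone.
Things that resemble listed ones, but are neither listed nor needed, are in the scene too. There is more than one size of the part that bears board_top; the job needs the middle-sized.

How it is judged:
On the way, in this order (a step that is already met when the one before it is completed fails the run):
1. the cup on the knife's side stands upright on the board, let go ((((y of knife in the frame of stand above 0 m and x of cup_left_mid in the frame of board_top between -0.045 and 0.045 m and y of cup_left_mid in the frame of board_top between -0.045 and 0.045 m and z of cup_left_mid in the frame of board_top between 0.028 and 0.042 m and angle between cup_left_mid's own z axis and vertical below 0.12 rad) and contact force between cup_left and the fingers below 0.3 N and linear speed of cup_left below 0.03 m/s) or ((y of knife in the frame of stand below 0 m and x of cup_right_mid in the frame of board_top between -0.045 and 0.045 m and y of cup_right_mid in the frame of board_top between -0.045 and 0.045 m and z of cup_right_mid in the frame of board_top between 0.028 and 0.042 m and angle between cup_right_mid's own z axis and vertical below 0.12 rad) and contact force between cup_right and the fingers below 0.3 N and linear speed of cup_right below 0.03 m/s))), for 0.2 s.
2. the plunger is pulled clear of the middle hole (value of joint plunger above 0.009 m and value of joint bed between -0.1 and 0.1 rad).
3. the bed is swung part-way to the knife's side with the plunger out (((y of knife in the frame of stand above 0 m and value of joint plunger above 0.007 m and value of joint bed between 0.15 and 0.36 rad) or (y of knife in the frame of stand below 0 m and value of joint plunger above 0.007 m and value of joint bed between -0.36 and -0.15 rad))).
At the end, for the whole second after the job is handed in: The bed stands at the hole on the knife's side (within 0.03 rad of 0.419 rad that way) with the plunger home (under 2 mm out) and let go; the cup from that side stands upright on the wooden board, its centre within 45 mm of the board's centre along each edge, let go and at rest (((y of knife in the frame of stand above 0 m and x of cup_left_mid in the frame of board_top between -0.045 and 0.045 m and y of cup_left_mid in the frame of board_top between -0.045 and 0.045 m and z of cup_left_mid in the frame of board_top between 0.028 and 0.042 m and angle between cup_left_mid's own z axis and vertical below 0.12 rad and contact force between cup_left and the fingers below 0.3 N and linear speed of cup_left below 0.03 m/s and value of joint bed between 0.389 and 0.449 rad) or (y of knife in the frame of stand below 0 m and x of cup_right_mid in the frame of board_top between -0.045 and 0.045 m and y of cup_right_mid in the frame of board_top between -0.045 and 0.045 m and z of cup_right_mid in the frame of board_top between 0.028 and 0.042 m and angle between cup_right_mid's own z axis and vertical below 0.12 rad and contact force between cup_right and the fingers below 0.3 N and linear speed of cup_right below 0.03 m/s and value of joint bed between -0.449 and -0.389 rad)) and value of joint plunger below 0.002 m and velocity of joint bed between -0.05 and 0.05 rad/s and contact force between each of plunger, bed and the fingers below 0.3 N); the robot touches nothing.
It fails at once if a cup is tipped by more than about 30 deg (angle between any of cup_left_mid, cup_right_mid's own z axis and vertical above 0.55 rad).
It fails at once if the cup on the side away from the knife is moved more than 15 mm ((y of knife in the frame of stand above 0 m and distance of cup_right_mid from where it was at the start of the episode above 0.015 m) or (y of knife in the frame of stand below 0 m and distance of cup_left_mid from where it was at the start of the episode above 0.015 m)).
It fails at once if the knife, honing rod, bowl, bottle, jar or brush is moved more than 20 mm (distance of any of knife, honing_rod, dip_bowl, sauce_bottle, spice_jar, brush_block from where it was at the start of the episode above 0.02 m).
It also fails if it takes over 53 s, if anything falls off the work surface, if the arm or the gripper's body presses on something with over 40 N, if the wrist force passes 120 N, or if a joint passes its speed limit or range.

## Working session

There is one attempt and no reset: what is moved stays moved. The work goes in short steps, Python scripts to look and compute and a shell command to move; the robot and the scene stay as the last step left them, time stands still between calls to the robot, and variables do not carry over. Pictures are saved under pics/ and viewed, and the job is handed in when it is done.

```bash
mkdir -p pics; cat > h.py <<'E'
import numpy as np, cv2
from bench import sensors, imaging, bot
def shot(n,f):
    im=imaging.get_image(n); cv2.imwrite('pics/'+f,cv2.cvtColor(im,cv2.COLOR_RGB2BGR)); return im
E
python3 - <<'E'
from h import *
for n in("scene","top"):
    shot(n,n+'0.png'); print(imaging.camera_model(n))
print(imaging.camera_model("wrist"))
print(sensors.get_obs())
E
```

```text
{'fov_y': 51.7753755875293, 'cx': 312.0945547684213, 'cy': 198.66394442670273, 'cam_to_world': array([[-0.88313332, -0.39382414,  0.25490797,  0.77753908],
       [ 0.46905466, -0.75048869,  0.46556896,  0.46518574],
       [ 0.00795326,  0.53072523,  0.84750662,  1.12224246],
       [ 0.        ,  0.        ,  0.        ,  1.        ]])}
{'fov_y': 52.3190057035042, 'cx': 315.1797555740244, 'cy': 202.8424379807124, 'cam_to_world': array([[ 0.01269012,  0.98942717, -0.14447431,  0.26455366],
       [-0.99976458,  0.01001191, -0.01924959, -0.07338826],
       [-0.0175996 ,  0.14468458,  0.9893213 ,  1.46523256],
       [ 0.        ,  0.        ,  0.        ,  1.        ]])}
{'fov_y': 60.74407282115573, 'cx': 316.22657694792804, 'cy': 203.30417462908264, 'T_tool_cam': array([[-6.10089546e-04,  9.47074838e-01,  3.21012272e-01,
         8.13387991e-02],
       [ 9.99999814e-01,  5.84252475e-04,  1.76811356e-04,
        -1.48018312e-03],
       [-2.00986280e-05,  3.21012320e-01, -9.47075018e-01,
        -1.41567678e-01],
       [ 0.00000000e+00,  0.00000000e+00,  0.00000000e+00,
         1.00000000e+00]])}
{'time_s': 0.1, 'joints': array([-1.37183017e+00,  1.16403256e-01,  1.44221357e+00, -7.56471226e-07,
        1.58398360e+00, -3.78254267e-02]), 'dq': array([ 0.00084995, -0.00127187, -0.00158964,  0.00078636, -0.00079249,
        0.00098066]), 'joint_torque': array([ 1.84582233e-03, -7.33666921e+01, -6.33789539e+01, -7.83925032e-07,
        5.33708473e-03, -2.64696860e-05]), 'eef_pos': array([ 0.15828469, -0.65599924,  0.23065006]), 'orientation': array([-3.11860221e+00, -3.70964316e-01,  1.28549010e-04]), 'wrist_force': array([ 0.04846379,  0.23699066, -0.80340941]), 'moment': array([-0.00305345, -0.02819465, -0.00952223]), 'opening': 0.08541468794663826}
```

View pics/scene0.png

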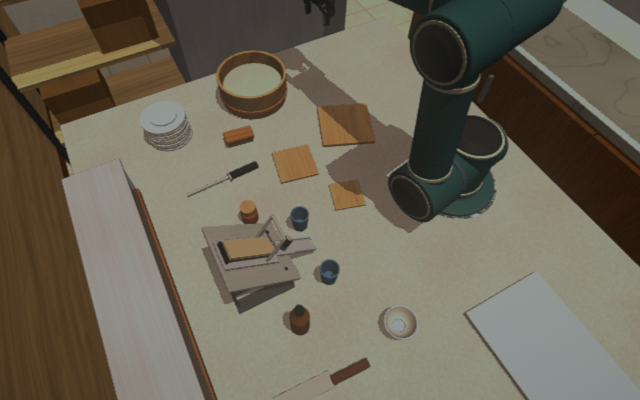

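View pics/top0.png

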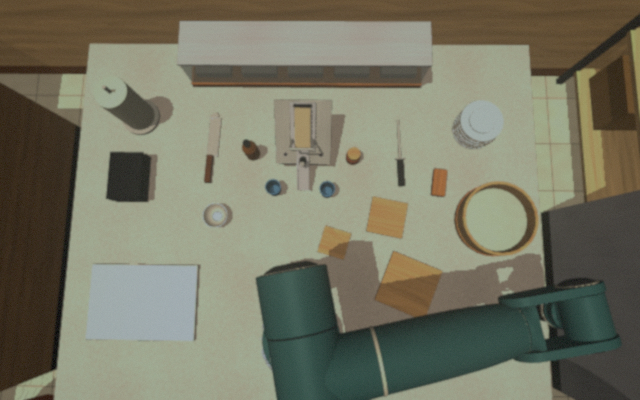

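The top view has the knife at (211,148), on the image's left, which is world +y. So I want the left cup: (274,187) in top, (330,271) in scene.
- **Cups:** the other one, at top (328,189), has to stay.
- **Boards:** small (335,242), middle (387,217) and large (409,284). I choose the middle one and will check its size.

```bash
cat >> h.py <<'E'
def ray(n,px,T=None):
    m=imaging.camera_model(n); f=200/np.tan(np.radians(m['fov_y']/2))
    C=m['cam_to_world'] if T is None else T@m['T_tool_cam']
    d=np.array([(px[0]-m['cx'])/f,-(px[1]-m['cy'])/f,-1.]); return C[:3,3],C[:3,:3]@d
def onz(n,px,z,T=None):
    o,d=ray(n,px,T); return o+d*(z-o[2])/d[2]
def tri(*v):
    A=np.zeros((3,3));b=np.zeros(3)
    rs=[ray(*x) for x in v]
    for o,d in rs:
        d=d/np.linalg.norm(d);P=np.eye(3)-np.outer(d,d);A+=P;b+=P@o
    p=np.linalg.solve(A,b)
    return p,[np.linalg.norm(np.cross(p-o,d/np.linalg.norm(d))) for o,d in rs]
def proj(n,p,T=None):
    m=imaging.camera_model(n); f=200/np.tan(np.radians(m['fov_y']/2))
    C=m['cam_to_world'] if T is None else T@m['T_tool_cam']
    q=np.linalg.inv(C)@np.append(p,1); return np.array([m['cx']+f*q[0]/-q[2],m['cy']+f*q[1]/q[2]])
def toolT():
    from scipy.spatial.transform import Rotation as R
    s=sensors.get_obs();T=np.eye(4);T[:3,:3]=R.from_rotvec(s['orientation']).as_matrix();T[:3,3]=s['eef_pos'];return T
E
python3 - <<'E'
from h import *
def quads(im,n,z):
    hsv=cv2.cvtColor(im,cv2.COLOR_RGB2HSV)
    m=cv2.inRange(hsv,(8,100,70),(18,255,255))
    for c in cv2.findContours(m,0,2)[0]:
        if 300<cv2.contourArea(c)<8000:
            r=cv2.minAreaRect(c);b=cv2.boxPoints(r)
            ap=cv2.approxPolyDP(c,0.04*cv2.arcLength(c,True),True)[:,0]
            w=np.array([onz(n,p,z) for p in ap.astype(float)])
            print(n,r[0],len(ap),w.mean(0).round(3),np.linalg.norm(w-np.roll(w,1,0),axis=1).round(3), ap.tolist(), w[:,:2].round(3).tolist())
def blue(im,n):
    hsv=cv2.cvtColor(im,cv2.COLOR_RGB2HSV)
    m=cv2.inRange(hsv,(95,80,30),(125,255,255))
    for c in cv2.findContours(m,0,2)[0]:
        if cv2.contourArea(c)>60: 
            x=cv2.boundingRect(c);e=cv2.minEnclosingCircle(c); print(n,'blue',x,e)
for n in('top','scene'):
    im=cv2.cvtColor(cv2.imread(f'pics/{n}0.png'),cv2.COLOR_BGR2RGB)
    quads(im,n,0.01); blue(im,n)
a=cv2.imread('pics/top0.png')[85:260,190:450]; cv2.imwrite('pics/tc.png',cv2.resize(a,None,fx=3,fy=3,interpolation=2))
a=cv2.imread('pics/scene0.png')[120:345,180:420]; cv2.imwrite('pics/sc.png',cv2.resize(a,None,fx=2.6,fy=2.6,interpolation=2))
E
```

```text
top (408.2069091796875, 285.5172424316406) 6 [ 0.207 -0.368  0.01 ] [0.178 0.124 0.119 0.119 0.176 0.156] [[393, 252], [420, 276], [387, 267], [375, 299], [424, 315], [440, 273]] [[0.304, -0.323], [0.222, -0.416], [0.251, -0.301], [0.141, -0.258], [0.089, -0.426], [0.233, -0.486]]
top (334.22601318359375, 243.3972625732422) 6 [ 0.333 -0.113  0.01 ] [0.091 0.074 0.064 0.032 0.089 0.063] [[325, 230], [342, 242], [324, 240], [320, 248], [343, 258], [348, 241]] [[0.379, -0.081], [0.337, -0.142], [0.344, -0.078], [0.315, -0.064], [0.281, -0.146], [0.341, -0.164]]
top (386.3653869628906, 218.67308044433594) 7 [ 0.416 -0.315  0.01 ] [0.102 0.11  0.116 0.044 0.061 0.061 0.044] [[373, 200], [368, 230], [400, 237], [403, 225], [386, 222], [403, 221], [400, 209]] [[0.49, -0.254], [0.381, -0.235], [0.357, -0.348], [0.4, -0.36], [0.41, -0.299], [0.415, -0.36], [0.458, -0.35]]
top (472.025634765625, 225.73468017578125) 4 [ 0.407 -0.603  0.01 ] [0.153 0.16  0.17  0.167] [[475, 188], [456, 227], [497, 255], [458, 226]] [[0.537, -0.621], [0.395, -0.548], [0.298, -0.687], [0.399, -0.555]]
top (524.506
[... 2684 characters left out ...]
-0.722  0.01 ] [0.182 0.193 0.265 0.129 0.171] [[250, 50], [216, 75], [255, 114], [284, 99], [285, 68]] [[0.331, -0.9], [0.508, -0.824], [0.457, -0.565], [0.329, -0.584], [0.251, -0.736]]
scene (44.41175842285156, 29.647064208984375) 5 [ 1.064 -1.385  0.01 ] [0.268 0.517 0.351 0.278 0.262] [[0, 4], [10, 76], [103, 53], [84, 17], [20, 34]] [[1.198, -1.703], [1.218, -1.187], [0.868, -1.158], [0.886, -1.435], [1.148, -1.44]]
scene (98.88002014160156, 63.318878173828125) 6 [ 0.88  -1.095  0.01 ] [0.318 0.346 0.536 0.241 0.143 0.547] [[152, 0], [159, 48], [20, 89], [48, 124], [43, 98], [174, 40]] [[0.587, -1.423], [0.658, -1.084], [1.193, -1.094], [1.13, -0.861], [1.124, -1.004], [0.587, -1.105]]
```

View pics/tc.png

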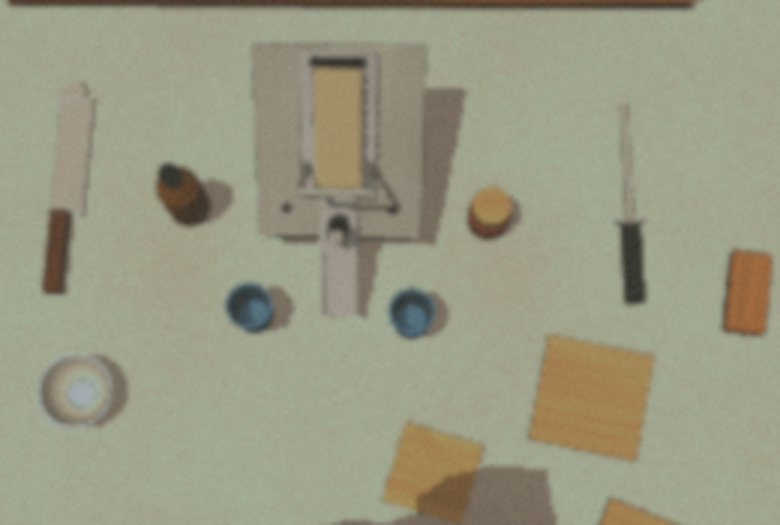

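View pics/sc.png

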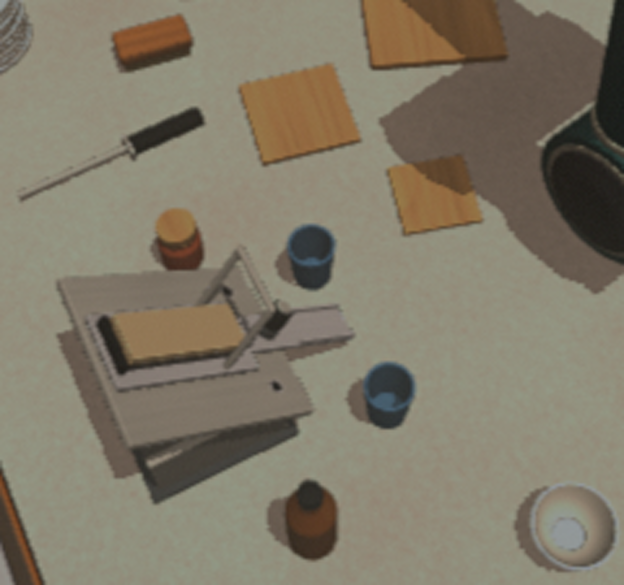

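```bash
python3 - <<'E'
from h import *
T=lambda x,y:(190+x/3,85+y/3); S=lambda x,y:(180+x/2.6,120+y/2.6)
for nm,t,s,z in [('cupL rim',T(249,305),S(389,386),.07),('cupR rim',T(412,310),S(312,245),.07),
 ('knife handle end',T(54,292),(368,364),.01),('board mid',(T(549,335)[0]/4+T(653,353)[0]/4+T(635,460)[0]/4+T(529,438)[0]/4,85+(335+353+460+438)/12),(294.3,163.5),.01),
 ('holeL',T(286,208),S(277,386),None),('holeR',T(393,210),S(229,292),None),('knob top',T(340,222),S(277,314),None),
 ('noseend L',T(323,315),S(352,333),None),('noseend R',T(363,317),S(338,308),None),
 ('plate BL',T(252,44),S(133,444),None),('plate FL',T(259,236),S(311,410),None),('plate BR',T(428,46),S(60,279),None),
 ('bar',T(351,200),None,None)]:
    if s is None: continue
    p,r=tri(('top',t),('scene',s)); print(nm,p.round(4),np.round(r,4), *( [onz('top',t,z).round(4),onz('scene',s,z).round(4)] if z else []))
E
```

```text
cupL rim [0.5237 0.1039 0.0631] [0.0019 0.0019] [0.5239 0.1017 0.07  ] [0.524  0.1075 0.07  ]
cupR rim [ 0.5186 -0.0862  0.0649] [0.0027 0.0027] [ 0.5198 -0.0879  0.07  ] [ 0.5179 -0.0817  0.07  ]
knife handle end [ 0.5494  0.3552 -0.0057] [0.0037 0.0037] [0.5489 0.3478 0.01  ] [0.55   0.3593 0.01  ]
board mid [ 4.281e-01 -3.046e-01 -2.000e-04] [0.0011 0.0011] [ 0.4278 -0.3037  0.01  ] [ 0.4305 -0.2968  0.01  ]
holeL [0.6325 0.0604 0.0928] [0.002 0.002]
holeR [ 0.631  -0.0629  0.0901] [0.003 0.003]
knob top [ 0.6051 -0.0015  0.1243] [0.0061 0.0061]
noseend L [0.52   0.0183 0.0281] [0.0005 0.0005]
noseend R [ 0.5181 -0.0266  0.0113] [0.0042 0.0042]
plate BL [0.786  0.0917 0.2004] [0.0029 0.0029]
plate FL [0.6075 0.0923 0.0668] [0.0006 0.0006]
plate BR [ 0.7865 -0.0997  0.1946] [0.0034 0.0034]
```

```bash
python3 -m pendant '[0.0854,0.02,0.043,0.002,0,0,-0.014, 0.0854,0.02,0.043,0.002,0,0,-0.014, 0.0854,0.02,0.043,0.002,0,0,-0.014, 0.0854,0.02,0.043,0.002,0,0,-0.014, 0.0854,0.02,0.043,0.002,0,0,-0.014, 0.0854,0.02,0.043,0.002,0,0,-0.014, 0.0854,0.02,0.043,0.002,0,0,-0.014, 0.0854,0.02,0.043,0.002,0,0,-0.014, 0.0854,0.02,0.043,0.002,0,0,-0.014, 0.0854,0.02,0.043,0.002,0,0,-0.014, 0.0854,0.02,0.043,0.002,0,0,-0.014, 0.0854,0.02,0.043,0.002,0,0,-0.014, 0.0854,0.02,0.043,0.002,0,0,-0.014, 0.0854,0.02,0.043,0.002,0,0,-0.014, 0.0854,0.02,0.043,0.002,0,0,-0.014, 0.0854,0.02,0.043,0.002,0,0,-0.014, 0.0854,0.02,0.043,0.002,0,0,-0.012, 0.0854,0,0,0,0,0,0]' 40
python3 - <<'E'
from h import *
T=toolT(); np.save('T1.npy',T); im=shot('wrist','w1.png'); print(T.round(4), sensors.get_obs()['joints'].round(3))
E
```

```text
time_s: 1.9
eef_pos: [0.4993, 0.079, 0.2646]
orientation: [-3.141, -0.008, 0.002]
wrist_force: [0.7, -0.6, 0.3]
opening: 0.0858
[[ 1.000e+00  4.800e-03 -1.200e-03  4.993e-01]
 [ 4.800e-03 -1.000e+00  8.000e-04  7.900e-02]
 [-1.200e-03 -8.000e-04 -1.000e+00  2.646e-01]
 [ 0.000e+00  0.000e+00  0.000e+00  1.000e+00]] [ 0.103 -0.266  1.749  0.     1.66   1.669]
```

View pics/w1.png

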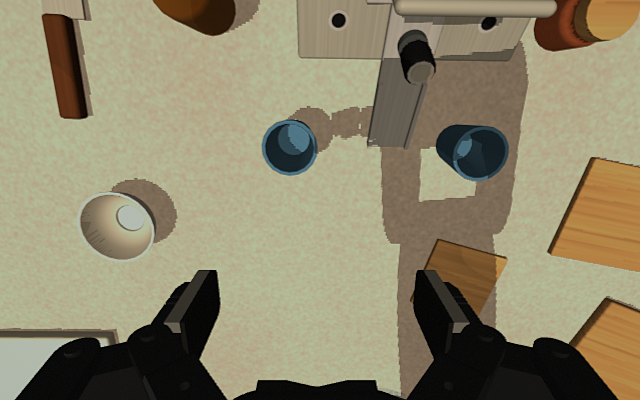

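The wrist view shows the knife handle at (65,65) on the image's left (+y). The left cup's rim is at (290,147), the right cup's at (480,153). The holes are at (338,20) and (488,23), and the knob top at (420,71).

```bash
python3 - <<'E'
from h import *
T=np.load('T1.npy')
im=cv2.imread('pics/w1.png');hsv=cv2.cvtColor(im,cv2.COLOR_BGR2HSV)
m=cv2.inRange(hsv,(92,60,25),(125,255,255))
for c in cv2.findContours(m,0,2)[0]:
    if cv2.contourArea(c)>800:print('blue',cv2.boundingRect(c),cv2.minEnclosingCircle(c),cv2.fitEllipse(c))
print('cupL',onz('wrist',(290,147),.07,T), 'r', onz('wrist',(317,147),.07,T))
print('cupR',onz('wrist',(480,153),.07,T), onz('wrist',(508,153),.07,T))
for n,p in (('hL',(338,20)),('hR',(488,23))):print(n,onz('wrist',p,.0964,T))
print('frontL',onz('wrist',(299,56),.076,T))
print('nose',onz('wrist',(367,145),.034,T),onz('wrist',(408,147),.034,T))
zk=0.0908+ (0.038+0.013)*.819 -0.0  # approx
print('knobtop',onz('wrist',(420,72),.0889+.051*.819,T))
print(proj('wrist',[.428,-.303,.01],T))
cv2.imwrite('pics/w1c.png',cv2.resize(im[0:200,240:540],None,fx=2.6,fy=2.6,interpolation=2))
E
```

```text
blue (436, 125, 72, 56) ((471.6502685546875, 148.53005981445312), 35.93703842163086) ((472.5084228515625, 149.7443084716797), (56.68587875366211, 71.547119140625), 103.21405792236328)
blue (262, 120, 55, 55) ((289.436279296875, 146.85020446777344), 27.89531898498535) ((289.1392822265625, 147.00770568847656), (53.61553955078125, 54.8768424987793), 161.37217712402344)
cupL [0.52461818 0.1062466  0.07      ] r [0.52473262 0.07965452 0.07      ]
cupR [ 0.51948552 -0.08176269  0.07      ] [ 0.51960513 -0.10947472  0.07      ]
hL [0.63210981 0.06320424 0.0964    ]
hR [ 0.63042969 -0.05865984  0.0964    ]
frontL [0.60673145 0.09610011 0.076     ]
nose [0.52116727 0.02517551 0.034     ] [ 0.51918334 -0.01962878  0.034     ]
knobtop [0.59166106 0.00245687 0.130669  ]
[624.30266131 218.09987991]
```

View pics/w1c.png

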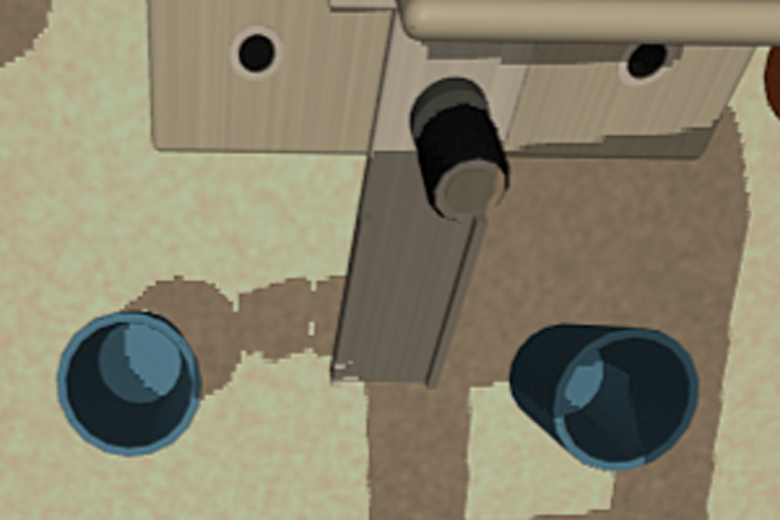

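```bash
python3 -m pendant '[0.0854,0.013,0.0135,0,0,0,0, 0.0854,0.0127,0.0135,0,0,0,0, 0.0854,0,0,-0.048,0,0,0, 0.0854,0,0,-0.048,0,0,0, 0.0854,0,0,-0.048,0,0,0, 0.0854,0,0,-0.048,0,0,0, 0.0854,0,0,-0.03,0,0,0, 0.0854,0,0,-0.016,0,0,0, 0.0854,0,0,0,0,0,0]'
python3 - <<'E'
from h import *
shot('wrist','w2.png')
E
```

```text
time_s: 2.85
eef_pos: [0.5231, 0.101, 0.0257]
orientation: [3.141, 0.0, -0.005]
wrist_force: [-0.1, 0.2, 0.2]
opening: 0.0853
```

View pics/w2.png

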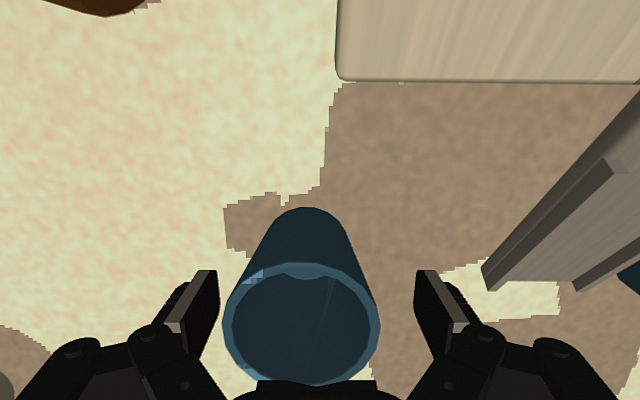

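The cup rim (centre 302,325) sits between the fingers, about 5 mm towards +y. I'll centre it and then close.

```bash
python3 -m pendant '[0.0854,0.0015,0.005,0,0,0,0, 0.0854,0,0,0,0,0,0, 0.05,0,0,0,0,0,0, 0.05,0,0,0,0,0,0, 0.05,0,0,0,0,0,0, 0.05,0,0,0,0,0,0,0.05,0,0,0,0,0,0]' 30
python3 -m pendant '[0.045,0,0,0,0,0,0, 0.045,0,0,0,0,0,0]' 30
python3 - <<'E'
from h import *
shot('wrist','w3.png')
E
```

```text
time_s: 3.6
eef_pos: [0.526, 0.107, 0.0282]
orientation: [-3.141, -0.001, -0.002]
wrist_force: [-0.9, 0.8, 6.3]
opening: 0.054
time_s: 3.8
eef_pos: [0.526, 0.107, 0.0282]
orientation: [-3.141, -0.001, -0.002]
wrist_force: [-1.3, 0.2, 5.8]
opening: 0.0538
```

View pics/w3.png

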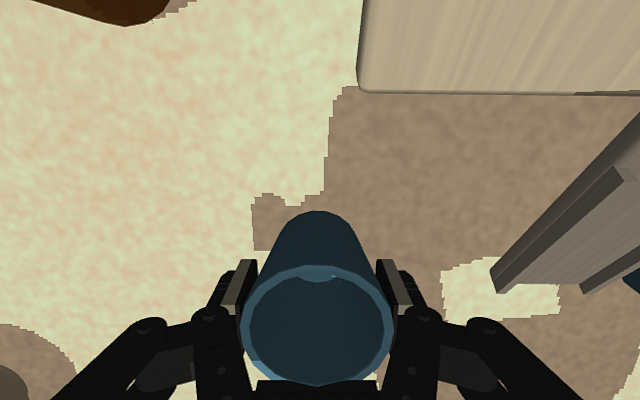

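Cup gripped (opening 53.8 mm). Next: lift it and carry it over the middle board.

```bash
python3 -m pendant '[0.045,0,0,0.02,0,0,0, 0.045,0,0,0.04,0,0,0, 0.045,0,0,0.04,0,0,0, 0.045,0,0,0.04,0,0,0, 0.045,-0.006,-0.026,0,0,0,0, 0.045,-0.01,-0.042,0,0,0,0, 0.045,-0.01,-0.042,0,0,0,0, 0.045,-0.01,-0.042,0,0,0,0, 0.045,-0.01,-0.042,0,0,0,0, 0.045,-0.01,-0.042,0,0,0,0, 0.045,-0.01,-0.042,0,0,0,0, 0.045,-0.01,-0.042,0,0,0,0, 0.045,-0.01,-0.042,0,0,0,0, 0.045,-0.01,-0.042,0,0,0,0, 0.045,0,0,0,0,0,0, 0.045,0,0,0,0,0,0]' 40
python3 - <<'E'
from h import *
T=toolT();im=shot('wrist','w4.png')
for p in ([.43,-.299,.01],):print(proj('wrist',p,T))
E
```

```text
time_s: 5.45
eef_pos: [0.4291, -0.2978, 0.167]
orientation: [-3.141, 0.002, 0.001]
wrist_force: [-0.2, 0.3, -1.2]
opening: 0.0533
[318.97545841 181.09442831]
```

View pics/w4.png

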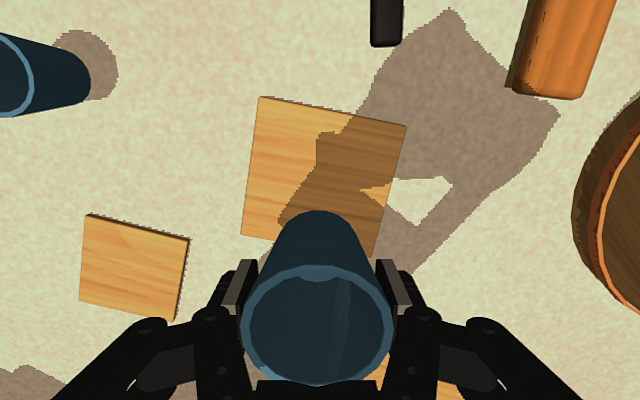

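The board's corners are at (260,97), (406,126) and (241,235), so its centre is about (323,180). That's within 2 mm of the target, so I'll lower and release.

```bash
python3 -m pendant '[0.045,0,-0.002,-0.04,0,0,0, 0.045,0,0,-0.04,0,0,0, 0.045,0,0,-0.03,0,0,0, 0.045,0,0,-0.012,0,0,0, 0.045,0,0,-0.005,0,0,0, 0.045,0,0,0,0,0,0, 0.045,0,0,0,0,0,0]'

```

```text
time_s: 6.2
eef_pos: [0.4303, -0.2995, 0.042]
orientation: [3.14, 0.002, 0.003]
wrist_force: [-0.2, -0.1, -0.8]
opening: 0.0539
```

```bash
python3 -m pendant '[0.045,0,0,-0.002,0,0,0, 0.045,0,0,0,0,0,0]'; python3 -m pendant '[0.045,0,0,-0.002,0,0,0, 0.045,0,0,0,0,0,0]'

```

```text
time_s: 6.4
eef_pos: [0.4298, -0.2994, 0.0389]
orientation: [3.141, 0.001, 0.001]
wrist_force: [0.2, 0.4, -1.6]
opening: 0.0537
time_s: 6.6
eef_pos: [0.4302, -0.2999, 0.038]
orientation: [3.14, 0.001, 0.003]
wrist_force: [-1.9, 0.5, 13.1]
opening: 0.054
```

Contact is made (13 N up). I'll open and look.

```bash
python3 -m pendant '[0.07,0,0,0.001,0,0,0, 0.0854,0,0,0,0,0,0, 0.0854,0,0,0,0,0,0, 0.0854,0,0,0,0,0,0, 0.0854,0,0,0,0,0,0, 0.0854,0,0,0.02,0,0,0, 0.0854,0,0,0.03,0,0,0, 0.0854,0,0,0.04,0,0,0, 0.0854,0,0,0.04,0,0,0, 0.0854,0,0,0.04,0,0,0, 0.0854,0,0,0,0,0,0]'
python3 - <<'E'
from h import *
T=toolT();im=shot('wrist','w5.png')
print(proj('wrist',[.43,-.30,.01],T),proj('wrist',[.43,-.30,.08],T))
E
```

```text
time_s: 7.7
eef_pos: [0.4308, -0.3001, 0.2132]
orientation: [3.137, 0.001, 0.01]
wrist_force: [0.6, 0.5, -1.3]
opening: 0.0853
[316.31685311 172.38019249] [316.73569408 191.48002137]
```

View pics/w5.png

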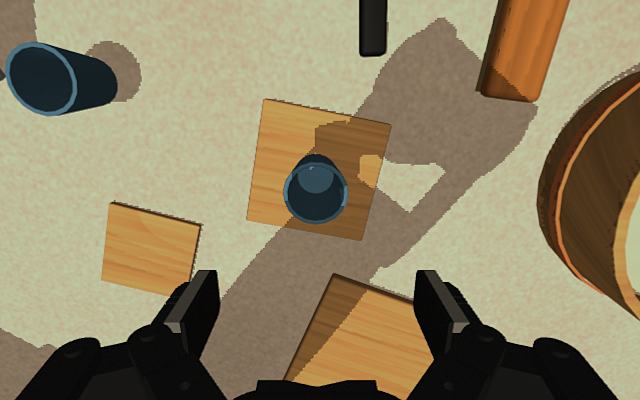

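The cup stands upright at (316,190), well inside the board (rim where predicted). Now I'll tilt the tool onto the plate's normal and move to a stand-off 160 mm back from the knob.

```bash
python3 -m pendant '[0.0854,0.0107,0.038,0.003,0,-0.0764,0, 0.0854,0.0107,0.038,0.003,0,-0.0764,0, 0.0854,0.0107,0.038,0.003,0,-0.0764,0, 0.0854,0.0107,0.038,0.003,0,-0.0764,0, 0.0854,0.0107,0.038,0.003,0,-0.0764,0, 0.0854,0.0107,0.038,0.003,0,-0.0764,0, 0.0854,0.0107,0.038,0.003,0,-0.0764,0, 0.0854,0.0107,0.038,0.003,0,-0.0764,0, 0.0854,0,0,0,0,0,0, 0.0854,0,0,0,0,0,0]'
python3 - <<'E'
from h import *
T=toolT();im=shot('wrist','w6.png');np.save('T6.npy',T);print(T.round(4))
s=np.array([.6435,.002,0]);c,sn=np.cos(-.014),np.sin(-.014);Rz=np.array([[c,-sn,0],[sn,c,0],[0,0,1]])
n=np.array([-.5736,0,.8192]);d=np.array([-.8192,0,-.5736]);y=np.array([0,1,0]);pv=np.array([.1,0,.175])
W=lambda p:s+Rz@p
for nm,p in (('knobtop',pv+.15*d+.051*n),('knob',pv+.15*d+.038*n),('hL',pv+.15*(np.cos(.4189)*d+np.sin(.4189)*y)),('hR',pv+.15*(np.cos(.4189)*d-np.sin(.4189)*y)),('bar',pv+.08*d+.105*n)):
    print(nm,W(p).round(4),proj('wrist',W(p),T).round(1))
E
```

```text
time_s: 8.75
eef_pos: [0.5147, 0.0058, 0.2301]
orientation: [-2.996, -0.005, -0.943]
wrist_force: [-0.2, -0.8, -0.2]
opening: 0.0855
[[ 8.199e-01  3.100e-03  5.725e-01  5.147e-01]
 [ 2.900e-03 -1.000e+00  1.300e-03  5.800e-03]
 [ 5.725e-01  6.000e-04 -8.199e-01  2.301e-01]
 [ 0.000e+00  0.000e+00  0.000e+00  1.000e+00]]
knobtop [0.5914 0.0027 0.1307] [321.6 184.6]
knob [0.5988 0.0026 0.1201] [321.5 180.5]
hL [0.6321 0.0632 0.0964] [256.9 155.7]
hR [ 0.6304 -0.0588  0.0964] [386.2 157.7]
bar [0.6177 0.0024 0.2151] [324.3  96.1]
```

View pics/w6.png

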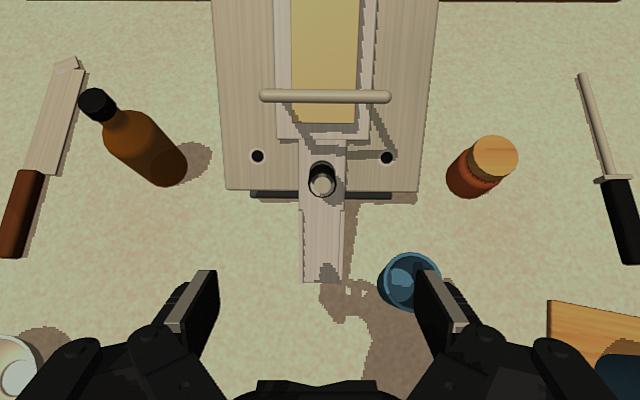

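The predicted points match the picture within about 1 px: knob top (322,184), holes (257,155) and (386,157), bar (325,96). I'll correct laterally and approach along the normal.

```bash
python3 -m pendant '[0.06,0.0046,-0.0032,0.0034,0,0,0, 0.06,0.0172,0,-0.0246,0,0,0, 0.06,0.0172,0,-0.0246,0,0,0, 0.06,0.0172,0,-0.0246,0,0,0, 0.06,0.0115,0,-0.0164,0,0,0, 0.06,0,0,0,0,0,0, 0.06,0,0,0,0,0,0]'
python3 - <<'E'
from h import *
T=toolT();im=shot('wrist','w7.png');print(T.round(4))
print('target delta',np.array([0.6086,0.0026,0.1061])-T[:3,3])
print('bottle',onz('top',(190+197/3,85+213/3),.02),onz('scene',(300,326),.01))
E
```

```text
time_s: 9.5
eef_pos: [0.5829, 0.0004, 0.1446]
orientation: [2.996, -0.001, 0.943]
wrist_force: [0.6, -0.3, 0.2]
opening: 0.06
[[ 8.196e-01 -1.000e-03  5.729e-01  5.829e-01]
 [-5.000e-04 -1.000e+00 -1.000e-03  4.000e-04]
 [ 5.729e-01  5.000e-04 -8.196e-01  1.446e-01]
 [ 0.000e+00  0.000e+00  0.000e+00  1.000e+00]]
target delta [ 0.02569349  0.0021542  -0.03850731]
bottle [0.64659686 0.17469746 0.02      ] [0.65957484 0.193158   0.01      ]
```

View pics/w7.png

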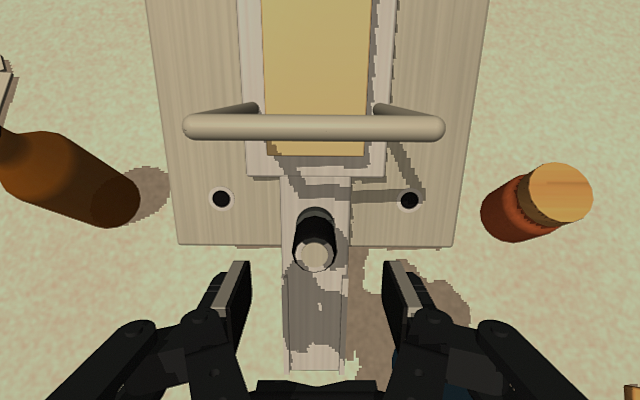

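```bash
python3 -m pendant '[0.06,0.0106,0.0022,-0.0155,0,0,0, 0.06,0.0100,0,-0.0150,0,0,0, 0.06,0.005,0,-0.008,0,0,0, 0.06,0,0,0,0,0,0, 0.06,0,0,0,0,0,0]'
python3 - <<'E'
from h import *
T=toolT();im=shot('wrist','w8.png')
print('target delta',np.array([0.6086,0.0026,0.1061])-T[:3,3])
E
```

```text
time_s: 10.05
eef_pos: [0.6085, 0.0037, 0.1071]
orientation: [2.995, 0.001, 0.946]
wrist_force: [0.1, -0.4, 0.7]
opening: 0.0604
target delta [ 0.00013636 -0.0010951  -0.00095092]
```

View pics/w8.png

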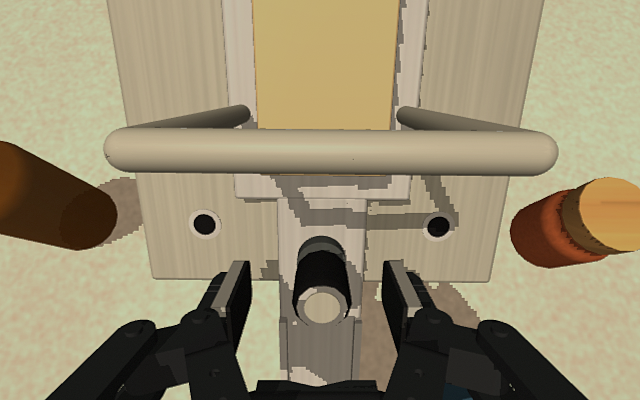

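The knob (column 322) is about 2 mm towards −y of the jaw centre, 316. I'll correct that and grip.

```bash
python3 -m pendant '[0.06,0,-0.0020,0,0,0,0, 0.04,0,0,0,0,0,0, 0.02,0,0,0,0,0,0, 0.015,0,0,0,0,0,0, 0.015,0,0,0,0,0,0, 0.015,0,0,0,0,0,0]' 60
python3 - <<'E'
from h import *
T=toolT();im=shot('wrist','w9.png')
print(T[:3,3],sensors.get_obs()['wrist_force'])
E
```

```text
time_s: 10.7
eef_pos: [0.6084, 0.0018, 0.1066]
orientation: [2.996, 0.001, 0.945]
wrist_force: [-7.8, -0.0, 7.3]
opening: 0.0222
[0.60841635 0.00181514 0.10655059] [-9.08654065 -0.5497672   6.43118873]
```

View pics/w9.png

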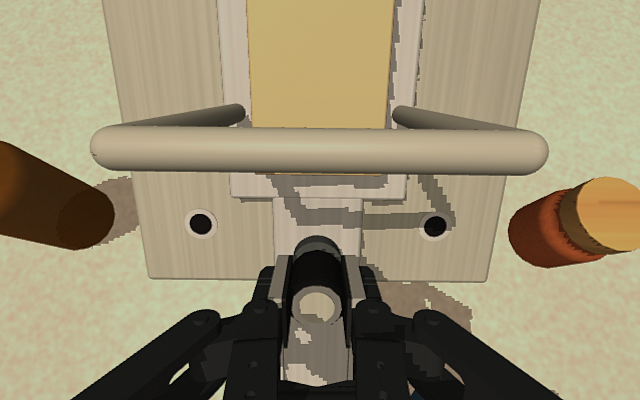

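Knob gripped (24 mm seen as 22 mm opening). Next: pull along the normal.

```bash
python3 -m pendant '[0.015,-0.0029,0,0.0041,0,0,0, 0.015,-0.0029,0,0.0041,0,0,0, 0.015,-0.0017,0,0.0025,0,0,0, 0.015,0,0,0,0,0,0, 0.015,0,0,0,0,0,0]'
python3 - <<'E'
from h import *
T=toolT();im=shot('wrist','w10.png')
n=np.array([-.5736,0,.8192]);f=sensors.get_obs()['wrist_force']
print((T[:3,3]-[0.60841635,0.00181514,0.10655059])@n,f,f@n)
E
```

```text
time_s: 11.25
eef_pos: [0.601, 0.0018, 0.1167]
orientation: [2.996, 0.001, 0.946]
wrist_force: [9.3, 0.9, -5.5]
opening: 0.0225
0.012598028190408757 [ 9.20132403 -0.1505346  -6.00784883] -10.199509225938193
```

View pics/w10.png

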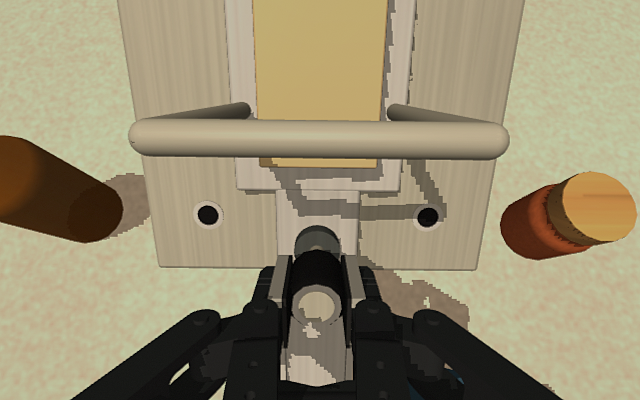

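The spring reaction is 10.2 N, which puts the plunger about 13 mm out, with no slip. Next I'll work out the swing increments.

```bash
python3 - <<'E'
import numpy as np
c,s=np.cos(-.014),np.sin(-.014);Rz=np.array([[c,-s,0],[s,c,0],[0,0,1]])
n=Rz@[-.5736,0,.8192];d=Rz@[-.8192,0,-.5736];y=Rz@[0,1,0]
D=.035
for k in range(12):
    t=D*(k+.5); print(k,(.15*2*np.sin(D/2)*(-np.sin(t)*d+np.cos(t)*y)).round(4),(-n*D).round(4))
E
```

```text
0 [0.0001 0.0052 0.0001] [ 0.0201 -0.0003 -0.0287]
1 [0.0003 0.0052 0.0002] [ 0.0201 -0.0003 -0.0287]
2 [0.0004 0.0052 0.0003] [ 0.0201 -0.0003 -0.0287]
3 [0.0006 0.0052 0.0004] [ 0.0201 -0.0003 -0.0287]
4 [0.0007 0.0052 0.0005] [ 0.0201 -0.0003 -0.0287]
5 [0.0009 0.0051 0.0006] [ 0.0201 -0.0003 -0.0287]
6 [0.001  0.0051 0.0007] [ 0.0201 -0.0003 -0.0287]
7 [0.0012 0.0051 0.0008] [ 0.0201 -0.0003 -0.0287]
8 [0.0013 0.005  0.0009] [ 0.0201 -0.0003 -0.0287]
9 [0.0015 0.0049 0.001 ] [ 0.0201 -0.0003 -0.0287]
10 [0.0016 0.0049 0.0011] [ 0.0201 -0.0003 -0.0287]
11 [0.0018 0.0048 0.0012] [ 0.0201 -0.0003 -0.0287]
```

```bash
python3 -m pendant '[0.015,0.0001,0.0052,0.0001,0.02,0,-0.0287, 0.015,0.0003,0.0052,0.0002,0.02,0,-0.0287, 0.015,0.0004,0.0052,0.0003,0.02,0,-0.0287, 0.015,0.0006,0.0052,0.0004,0.02,0,-0.0287, 0.015,0.0007,0.0052,0.0005,0.02,0,-0.0287, 0.015,0.0009,0.0051,0.0006,0.02,0,-0.0287, 0.015,0,0,0,0,0,0]'
python3 - <<'E'
from h import *
T=toolT();im=shot('wrist','w11.png')
n=np.array([-.5736,.008,.8192]);f=sensors.get_obs()['wrist_force']
print(T[:3,3],(T[:3,3]-[0.60841635,0.00181514,0.10655059])@n,f,f@n)
E
```

```text
time_s: 12.0
eef_pos: [0.604, 0.0333, 0.1187]
orientation: [-2.921, 0.308, -0.922]
wrist_force: [9.9, 0.2, -6.9]
opening: 0.0222
[0.60402934 0.03332912 0.11867547] 0.012701205296888719 [ 9.80172438  0.03719031 -6.94762841] -11.313468773076393
```

View pics/w11.png

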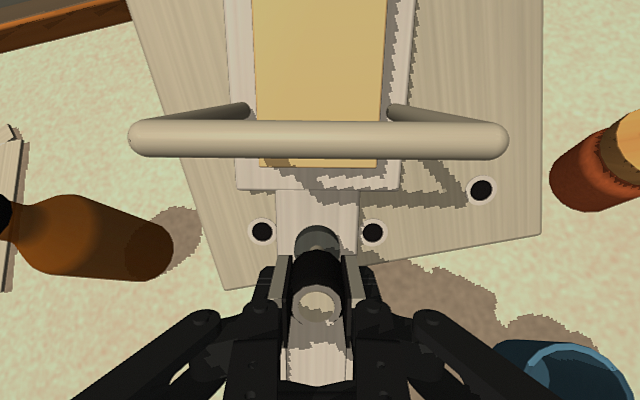

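The bed is halfway and the middle hole is uncovered at (373,233). I'll continue.

```bash
python3 -m pendant '[0.015,0.001,0.0051,0.0007,0.02,0,-0.0287, 0.015,0.0012,0.0051,0.0008,0.02,0,-0.0287, 0.015,0.0013,0.005,0.0009,0.02,0,-0.0287, 0.015,0.0015,0.0049,0.001,0.02,0,-0.0287, 0.015,0.0016,0.0049,0.0011,0.02,0,-0.0287, 0.015,0.0018,0.0048,0.0012,0.02,0,-0.0287, 0.015,0,0,0,0,0,0, 0.015,0,0,0,0,0,0]'
python3 - <<'E'
from h import *
T=toolT();im=shot('wrist','w12.png')
n=np.array([-.5736,.008,.8192]);f=sensors.get_obs()['wrist_force']
print(T[:3,3],(T[:3,3]-[0.60841635,0.00181514,0.10655059])@n,f,f@n)
c,s=np.cos(-.014),np.sin(-.014);Rz=np.array([[c,-s,0],[s,c,0],[0,0,1]])
n=Rz@[-.5736,0,.8192];d=Rz@[-.8192,0,-.5736];y=Rz@[0,1,0]
pv=np.array([.6435,.002,0])+Rz@[.1,0,.175]; q=T[:3,3]-pv; print('angle',np.arctan2(q@y,q@d),'r',np.hypot(q@y,q@d),'tool yaw',np.arctan2(-T[:3,0]@y,-T[:3,0]@d))
E
```

```text
time_s: 12.85
eef_pos: [0.6123, 0.0629, 0.1241]
orientation: [-2.82, 0.6, -0.889]
wrist_force: [8.9, -0.5, -6.4]
opening: 0.0222
[0.61228393 0.06285104 0.12413867] 0.012677998318363115 [ 8.15656225  0.33260883 -6.51406762] -10.012267432524842
angle 0.4143175085008857 r 0.15005782687285318 tool yaw 0.40722346628403094
```

View pics/w12.png

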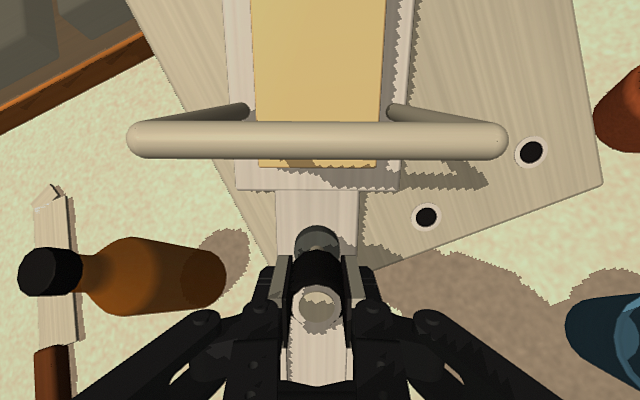

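Angle is about 0.414–0.419. I'll lower a little, then release so the plunger snaps in.

```bash
python3 -m pendant '[0.015,0.0019,0,-0.0027,0,0,0, 0.015,0.0019,0,-0.0027,0,0,0, 0.015,0.0010,0,-0.0014,0,0,0, 0.015,0,0,0,0,0,0, 0.015,0,0,0,0,0,0]'
python3 - <<'E'
from h import *
T=toolT()
n=np.array([-.5736,.008,.8192]);f=sensors.get_obs()['wrist_force']
print(T[:3,3],(T[:3,3]-[0.60841635,0.00181514,0.10655059])@n,f,f@n)
E
```

```text
time_s: 13.4
eef_pos: [0.617, 0.0627, 0.1173]
orientation: [-2.821, 0.6, -0.889]
wrist_force: [5.7, 0.1, -5.6]
opening: 0.0221
[0.61700898 0.06269063 0.11728742] 0.004353885261828004 [ 5.66039985  0.11025423 -5.64053632] -7.866650674248534
```

At 4.4 mm out with 7.9 N, the tool is still pulling against the spring, so the pin is already in the hole (on the plate it would stop at 8 mm). I'll lower the rest and open.

```bash
python3 -m pendant '[0.015,0.0017,0,-0.0025,0,0,0, 0.015,0,0,0,0,0,0, 0.03,0,0,0,0,0,0, 0.045,0,0,0,0,0,0, 0.055,0,0,0,0,0,0, 0.055,0,0,0,0,0,0, 0.055,0,0,0,0,0,0]'
python3 - <<'E'
from h import *
T=toolT();im=shot('wrist','w13.png');print(T[:3,3],sensors.get_obs()['wrist_force'])
E
```

```text
time_s: 14.1
eef_pos: [0.6188, 0.0628, 0.1153]
orientation: [-2.82, 0.6, -0.89]
wrist_force: [0.3, -0.1, -0.0]
opening: 0.0546
[0.61883483 0.06275147 0.11527935] [ 0.35694561 -0.78124364  1.17323099]
```

View pics/w13.png

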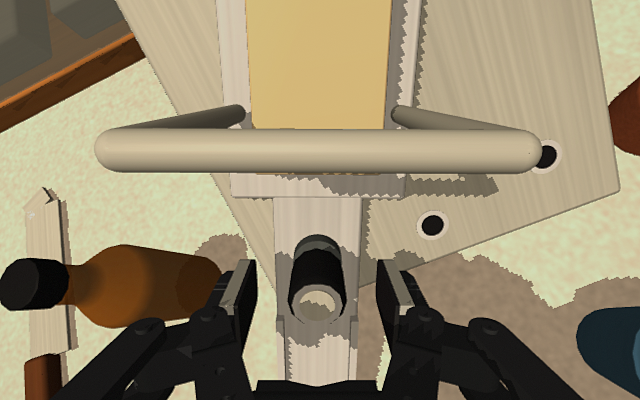

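The knob is free between the fingers. I'll back out along the normal and check.

```bash
python3 -m pendant '[0.055,-0.0115,0,0.0164,0,0,0, 0.055,-0.02,0,0.0286,0,0,0, 0.055,-0.02,0,0.0286,0,0,0, 0.055,-0.02,0,0.0286,0,0,0, 0.055,-0.02,0,0.0286,0,0,0, 0.055,-0.015,0,0.02,0,0,0, 0.055,0,0,0,0,0,0, 0.055,0,0,0,0,0,0]'
python3 - <<'E'
from h import *
T=toolT();im=shot('wrist','w14.png');shot('scene','s2.png')
c,sn=np.cos(-.014),np.sin(-.014);Rz=np.array([[c,-sn,0],[sn,c,0],[0,0,1]])
n=np.array([-.5736,0,.8192]);d=np.array([-.8192,0,-.5736]);y=np.array([0,1,0]);pv=np.array([.1,0,.175])
W=lambda p:np.array([.6435,.002,0])+Rz@p
for a in(.389,.419,.449):
  u=np.cos(a)*d+np.sin(a)*y
  for h in(.051,.059):print(a,h,proj('wrist',W(pv+.15*u+h*n),T).round(1))
u=np.cos(.419)*d+np.sin(.419)*y; print('nose',proj('wrist',W(pv+.268*u+.011*n),T),'holeM',proj('wrist',W(pv+.15*d),T))
E
python3 -c "
import cv2;a=cv2.imread('pics/s2.png')[100:345,170:430];cv2.imwrite('pics/s2c.png',cv2.resize(a,None,fx=2.4,fy=2.4,interpolation=2))"
```

```text
time_s: 14.95
eef_pos: [0.5124, 0.0628, 0.2661]
orientation: [-2.819, 0.6, -0.891]
wrist_force: [0.2, -0.2, -0.9]
opening: 0.0551
0.389 0.051 [320.2 181.3]
0.389 0.059 [320.2 183.6]
0.419 0.051 [315.2 181.3]
0.419 0.059 [315.1 183.7]
0.449 0.051 [310.2 181.2]
0.449 0.059 [310.  183.5]
nose [314.46820073 273.15512522] holeM [374.74102106 157.00420294]
```

View pics/w14.png

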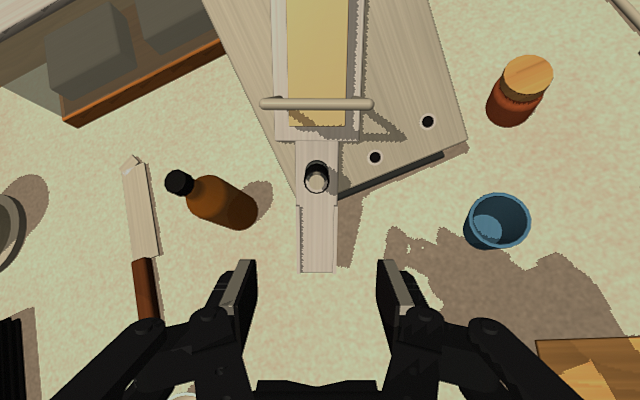

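View pics/s2c.png

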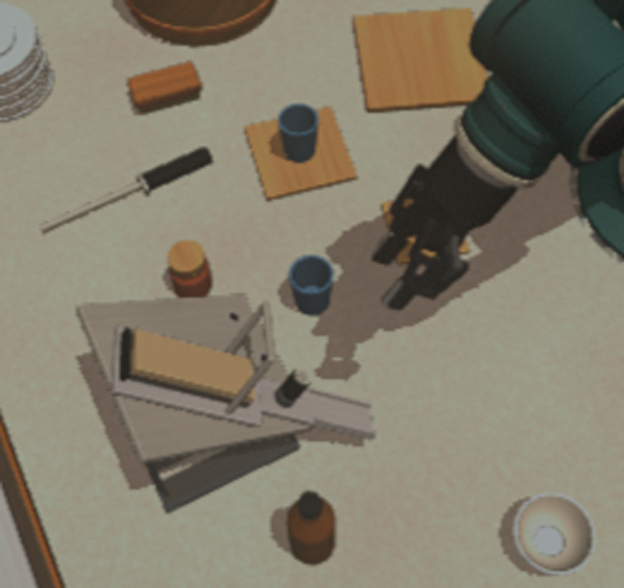

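```bash
python3 - <<'E'
import cv2,numpy as np
a=cv2.imread('pics/w8.png')[220:340,260:380];b=cv2.imread('pics/w13.png')[220:340,260:380]
cv2.imwrite('pics/cmp.png',cv2.resize(np.hstack([a,b]),None,fx=3.2,fy=3.2,interpolation=2))
E
```

```text
(no output)
```

View pics/cmp.png

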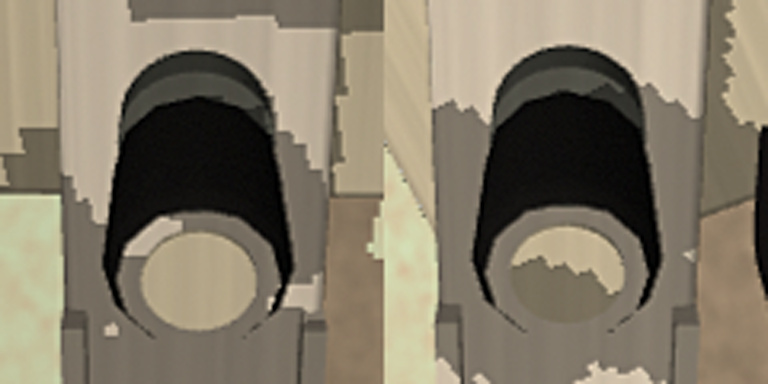

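Left is the knob home before the job, right is after release. The knob-to-collar gap is the same in both, so the plunger is home. The robot is clear of everything, so I'm handing in.

```bash
python3 - <<'E'
from h import *
print(bot.sign_off())
E
```

```text
the job is handed in; nothing more can be done
None
```

I stood the left cup upright on the middle board and locked the bed in the left hole, on the knife's side. I handed the job in at about 15 s of the 53 s; no verdict was given.

- **Cup:** the wrist picture taken just after release shows it upright, a few mm from the board's centre. The last scene picture shows it still standing there.
- **Bed and plunger:** I pulled the plunger about 12.6 mm, swung the bed round and let go. The last picture puts the knob at about 0.41 rad, against 0.419 for the hole. The plunger looks home: the gap between knob and collar is the same as at the start. It also passed below 8 mm out while still pulling on the tool, so the pin was in the hole.
- **Everything else:** the other cup and the remaining things look unmoved in the last pictures, and the gripper was clear of everything.
- **Disagreement:** the top and scene cameras differed from each other by about 6–11 mm in y on the cups, board and knife. I used the wrist camera for the cup and the stand, and corrected the board's position to match it.

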